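# Close a row of rail devices with a blank and hold it tight

## Task

Slide the white ribbed blank from the bench, upright with its rib up, into the one gap of the device row on the plywood board that is wide enough, without forcing the narrow gap, until it stands on the plate in line with the devices. Let go of it, push the loose end device up to it until device, blank and centre device sit flush, and finish while still holding it pressed there with a moderate push, not touching the blank. Leave everything else where it is.

Things in the scene. Friction and masses are not known exactly. Their poses are not given: they have to be found in the camera images.
- plate: Plywood mounting board (the plate), fixed on the bench: 110 mm (its x) by 340 mm (its y), 12 mm thick. Origin: centre of its underside; z up, x away from the robot (turned a little). White devices stand on its top in a row along its y, at plate x = 0. Along the back a steel fence, 26 mm high, its front face at plate x = +31.5 mm.
- centre_device: White device in the middle of the row, screwed down: 60 mm deep (x), 36 mm wide (y), 45 mm high (the outer 16 mm at front and back only 36 mm high), two toggles. Origin at the centre of its underside, at plate x = 0, y = 0 on the plate's top; axes as the plate's.
- wide_device: White device at one end of the row (either end), screwed down: 60 mm deep, 64 mm wide (y), 45 mm high, four toggles. Origin at the centre of its underside, 63 mm from the centre device's origin along plate y, so the gap between them is 13 mm, too narrow for the blank. Axes as the plate's.
- sliding_device: White device at the other end, loose: 60 mm deep, 36 wide (y), 45 high, like the centre device. Origin: centre of its underside, on the plate's top, plate x = 0. Slides along plate y only, 30 mm either way, 1.5 N friction, no spring. Starts 23 to 31 mm clear of the centre device (the wide gap); flush on the blank the origins are 54 mm apart. 45 mm or more of free plate on its outer side.
- blank: White plastic blank upright on the bench, 70 to 120 g: body 60 mm deep (x), 18 thick (y), 45 high, with a grip rib on top 36 (x) by 10 (y), 35 high; 80 mm high in all. Origin: centre of its underside, z up; same when turned half round. In place its x is along plate x, its origin at plate x = 0 (fence stops it at +1.5 mm), its underside on the plate's top.
- end_clamp: Bystander: small loose grey clamp, 50 x 12 x 32 mm, standing on the plate near its +y end (about plate y = 152 mm, 12 mm along y). Origin under its centre.
- spare_device: Bystander: spare white device, 60 x 54 x 45 mm, loose on the bench to the robot's right. Origin under its centre.
- screwdriver: Bystander: screwdriver lying on the bench to the robot's right, some 200 mm long.
- marker: Bystander: marker pen, 130 mm long, lying on the bench to the left. Origin under its middle.
- meter: Bystander: hand multimeter lying on the bench to the left, 160 x 80 x 44 mm. Origin under its centre.
- screw_tray: Bystander: open tray for screws on the bench to the right, 90 x 120 x 35 mm. Origin under its centre.
- solder_reel: Bystander: reel standing on the bench to the left, 60 mm across, 50 mm high. Origin under its centre.
Not all that is in view belongs to the job. What is shaped like the blank but black or turquoise is not meant.

How it is judged:
By the outcome, as a careful person would: the job done as asked, in the order asked, and still so for the second after the job is handed in, while the arm keeps its last pose, push and grip.
It also fails if it takes over 43 s, if anything falls off the work surface, if the arm or the gripper's body presses on something with over 40 N, if the wrist force passes 120 N, or if a joint passes its speed limit or range.

## Robot

A 7-joint arm with a two-finger parallel gripper is mounted at the origin on the work surface. World frame = base frame: x ahead of the robot, y to its left, z up, the work surface at z = 0. Lengths are in mm, angles in rad, forces in N, time in s.
With the tool pointing down it reaches from about 425 to 825 mm from the base axis. Payload 3.6 kg.
Tool frame: the origin (TCP) lies on the centre line of the jaws, within the pads' length; the fingertips stand 25 mm ahead of it and the grasp point (between the pads) lies 6 mm ahead of it (bot.tcp_to_tips is the distance from the TCP to the fingertips, in mm); z points along the fingers, y is the line along which they close (so a half turn about z gives the same grasp; the last joint's range is limited). The gripper opens to 85 mm and grips with 20 to 120 N. Pads are 22 mm wide; open, the fingers measure 114 mm over their backs; the gripper's body (76 mm by 85 mm) begins 54 mm behind the grasp point. The pads swing forward as they close: fully open they stand 13 mm farther back than shut.
Start: joints at [1.238, 0.615, -0.013, 1.423, 0.008, 1.103, -0.04], TCP at [196.317, -619.616, 256.297] pointing down, gripper open.
Joint ranges: [-3.12, 3.12], [-0.3, 2.06], [-1.34, 1.32], [0.26, 2.42], [-1.36, 4.5], [0.01, 1.98], [-2.84, 2.84]. Speed limits (rad/s): [2.79, 2.79, 3.14, 3.14, 3.14, 3.14, 3.14].

## Interface

Orientations are given as a unit quaternion [w, x, y, z].
In Python, from station import bot, hand, kin, vision, job, read_time, read_joint_positions, read_qvel, read_effort, read_ee_pos, read_tcp_rot, read_contact_force, read_wrist_torque, read_opening, read_finger_force gives the robot as it stands. Calls block until the motion is done:
- bot.move_ptp(position, orientation): joint-space move of the TCP to a pose.
- bot.move_straight(position, ori=None, vel=150, guard=None): straight line of the TCP; ori=None keeps the orientation; vel is the mean speed in mm/s. With guard (N) it stops when the force on the tool has changed by that much, and returns True; else False.
- bot.move_j(angles): joint-space move.
- hand.grip(opening): opening from 0.0 (shut) to 1.0 (fully open); the grip force is fixed at half the most; returns when the fingers have stopped.
- bot.pause(seconds).
- kin.solve_ik(position, orientation): joint angles nearest the present ones, or None.
- vision.snapshot(name): name is "side" or "top" or "wrist"; returns a dict with "color" (420x560x3 uint8, red, green, blue), "range_z" (420x560 float32, mm along the optical axis (not along the pixel's ray), 0 where there is no reading), "K" (3x3 intrinsics, pixels), "R" (3x3) and "t" (3): a world point X has camera coordinates R X + t; the wrist camera has in their place "mount" (4x4, takes a point from camera to tool coordinates, whose origin is the TCP and whose axes are the flange's). Camera axes: x right, y down, z forward; pixel columns grow to the right and rows downward; lengths in mm; the calibration is good to about 2 mm. The wrist camera is an equidistant fisheye: a pixel r from the principal point sees the ray r / f radians off the axis. A picture is of the moment at which its call begins: read the wrist's pose just before it.
A pose or a line that the arm cannot do raises bot.PlanningError and nothing moves.
- job.job_done(): hands the job in; it is judged then, once.
Trained networks look in the newest picture that a camera, given by its name, has taken for a name from the list of things; names that differ only in an ending like _2 or _b are one class to them, and where a whole thing is asked for, a point or a joint stands for the part that bears it (a point fixed in the world has none). Each returns a list of dicts, best first, with "confidence" (0 to 1); they miss things now and then, are a little off and sometimes report something else, mostly with a low value. They report only what shows in the picture. A call takes as long as a camera call. They do not tell look-alikes from the thing itself.
- vision.regions_of(camera, label): "mask" (420x560 bool, what is visible of it) and "centre" ([column, row] in pixels, amid what is visible of it).
Readings, each from a call of its own:
- read_time(): time.
- read_joint_positions(): joint angles.
- read_qvel(): joint speeds.
- read_effort(): joint torques, N m.
- read_ee_pos(): TCP position.
- read_tcp_rot(): TCP orientation.
- read_contact_force(): force on the tool from outside, world axes, zero at the start.
- read_wrist_torque(): the same for the moment, N m.
- read_opening(): opening from 0.0 (shut) to 1.0 (fully open).
- read_finger_force(): force on a finger pad.
Only numpy, scipy, OpenCV 4.12 (cv2) and the standard library are available. Lean on these libraries where they do the work, as an engineer would, in place of code of your own. Each camera call takes 0.05 s, during which the arm holds its last target. There are 200 camera calls.

## Working session

There is one attempt and no reset: what is moved stays moved. The work goes in short steps, each a Python script; the robot and the scene stay as the last script left them, time stands still between calls to the robot, and variables do not carry over. Pictures are saved under pics/ and viewed, at most 10 in all, crops included, and the job is handed in when it is done.

```bash
mkdir -p pics; ls
cat > h.py <<'E'
import numpy as np, cv2
from station import *
def world(s, uv=None):
    z=s["range_z"]; K=s["K"]; v,u=np.indices(z.shape)
    P=np.stack([(u-K[0,2])/K[0,0]*z,(v-K[1,2])/K[1,1]*z,z],-1)
    W=(P-s["t"])@s["R"]; W[z<=0]=np.nan
    return W
def save(s,n): cv2.imwrite(f"pics/{n}.png",s["color"][...,::-1])
E
python3 - <<'E'
from h import *
print(read_time())
for c in("top","side"):
    s=vision.snapshot(c); save(s,c+"0"); np.savez("/tmp/%s.npz"%c,**s); W=world(s)
    for l in("plate","centre_device","wide_device","sliding_device","blank","end_clamp","spare_device","meter","screw_tray","solder_reel"):
        for r in vision.regions_of(c,l)[:4]:
            m=r["mask"]; w=W[m]; w=w[~np.isnan(w[:,0])]
            print(c,l,round(r["confidence"],2),np.round(r["centre"]),m.sum(),np.round(np.median(w,0)) if len(w) else None, np.round(np.percentile(w[:,2],98)) if len(w) else None, s["color"][m].mean(0).round())
print(read_time(),read_tcp_rot())
E
```

```text
pics
0.0
top plate 0.9 [269. 178.] 3586 [608.  18.  13.] 57.0 [175. 153. 124.]
top centre_device 0.63 [269. 174.] 324 [612.  14.  52.] 62.0 [162. 156. 147.]
top wide_device 0.79 [296. 175.] 544 [603. -50.  52.] 62.0 [160. 155. 146.]
top sliding_device 0.66 [247. 172.] 315 [616.  75.  52.] 63.0 [160. 154. 144.]
top blank 0.74 [307. 233.] 179 [451. -91.  48.] 84.0 [161. 157. 149.]
top blank 0.73 [290. 262.] 156 [366. -42.  47.] 85.0 [ 56. 136. 131.]
top blank 0.47 [325. 277.] 188 [ 340. -132.   47.] 84.0 [33. 32. 33.]
top spare_device 0.65 [410. 227.] 544 [ 484. -367.   38.] 50.0 [157. 153. 145.]
top meter 0.64 [146. 175.] 1676 [599. 362.  36.] 45.0 [81. 56. 49.]
top screw_tray 0.96 [409. 158.] 1600 [ 683. -374.    6.] 37.0 [153.  43.  40.]
top solder_reel 0.83 [134. 237.] 488 [428. 382.  50.] 55.0 [112. 112. 111.]
side plate 0.9 [256. 213.] 2355 [594.  35.  13.] 56.0 [174. 155. 128.]
side centre_device 0.56 [260. 199.] 410 [601.  27.  41.] 58.0 [153. 148. 136.]
side centre_device 0.28 [393. 204.] 317 [ 363. -229.   19.] 28.0 [166.  77.  72.]
side wide_device 0.71 [282. 195.] 517 [586.
[... 392 characters left out ...]
] 80.0 [ 66. 123. 115.]
side blank 0.59 [378. 217.] 619 [ 338. -129.   37.] 80.0 [49. 45. 43.]
side end_clamp 0.74 [215. 223.] 157 [617. 172.  32.] 44.0 [107. 105.  99.]
side spare_device 0.89 [388. 176.] 384 [ 476. -353.   32.] 47.0 [161. 157. 144.]
side meter 0.56 [162. 263.] 863 [567. 350.  36.] 44.0 [95. 68. 58.]
side screw_tray 0.73 [215. 222.] 179 [619. 171.  32.] 44.0 [111. 109. 102.]
side screw_tray 0.7 [339. 157.] 812 [ 682. -367.   20.] 35.0 [147.  57.  51.]
side solder_reel 0.57 [189. 297.] 289 [417. 375.  49.] 191.0 [119. 116. 108.]
side solder_reel 0.28 [388. 175.] 404 [ 476. -353.   31.] 47.0 [160. 156. 143.]
1.1 [-2.16967835e-05  9.88254265e-01  1.52818541e-01 -2.44656350e-06]
```

Run:
```python
import cv2,numpy as np
a=cv2.imread("pics/top0.png")[130:300,190:345]; b=cv2.imread("pics/side0.png")[150:260,200:410]
a=cv2.resize(a,(465,510)); b=cv2.resize(b,(780-465,165)) 
c=np.zeros((600,790,3),np.uint8); c[:510,:465]=a; c[:165,470:785]=b
cv2.imwrite("pics/c1.png",c)
```

```text
(no output)
```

View pics/c1.png

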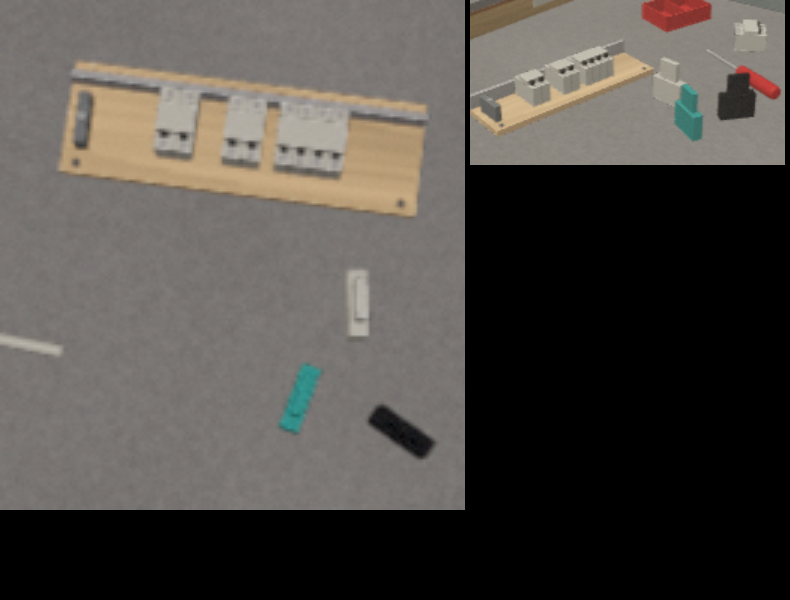

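White at top px (309,231) is the blank: it is white, ribbed and upright. The turquoise (290,262) and black (324,273) ones are look-alikes. The wide gap lies between the left device (247,172) and the centre device (269,174). Next I'll fit the poses and look from near.

```bash
cat >> h.py <<'E'
def q(a): return [0,float(np.cos(a/2)),float(np.sin(a/2)),0]
def rect(xy):
    (cx,cy),(w,h),ang=cv2.minAreaRect(xy.astype(np.float32))
    a=np.deg2rad(ang)
    if w<h: a+=np.pi/2; w,h=h,w
    return np.array([cx,cy]),(w,h),(a+np.pi/2)%np.pi-np.pi/2   # long axis angle
def wristworld(s,p,R):
    z=s["range_z"];K=s["K"];v,u=np.indices(z.shape)
    x=(u-K[0,2])/K[0,0];y=(v-K[1,2])/K[1,1];th=np.hypot(x,y);k=np.tan(np.minimum(th,1.5))/np.maximum(th,1e-9)
    P=np.stack([x*k*z,y*k*z,z],-1); M=s["mount"]
    T=P@M[:3,:3].T+M[:3,3]; W=T@R.T+p; W[(z<=0)|(th>1.4)]=np.nan
    return W
def rotm():
    w,x,y,z=read_tcp_rot(); from scipy.spatial.transform import Rotation as Ro
    return Ro.from_quat([x,y,z,w]).as_matrix()
def look(n):
    p=np.array(read_ee_pos());R=rotm();s=vision.snapshot("wrist");save(s,n)
    W=wristworld(s,p,R);np.savez(f"/tmp/{n}.npz",W=W,p=p,R=R,**s);return s,W
E
python3 - <<'E'
from h import *
s=dict(np.load("/tmp/top.npz")); W=world(s); x,y,z=W[...,0],W[...,1],W[...,2]
bx=(abs(x-610)<120)&(abs(y-20)<220)
for lo,hi in((8,18),):
    print("plate",rect(W[bx&(z>lo)][:,:2]))
b=(abs(x-451)<60)&(abs(y+91)<40)
print("blank body",rect(W[b&(z>38)][:,:2]),"rib",rect(W[b&(z>70)][:,:2]))
print(np.nanmedian(z[(abs(x-520)<15)]))
for n,p in(("w1",[520,-30,330]),):
    bot.move_ptp(p,q(-0.1)); s,W=look(n)
    print(s["mount"].round(3),s["K"])
    for l in("plate","centre_device","wide_device","sliding_device","blank","end_clamp"):
        for r in vision.regions_of("wrist",l)[:3]:
            m=r["mask"]; w=W[m]; w=w[~np.isnan(w[:,0])]
            print(l,round(r["confidence"],2),np.round(r["centre"]),m.sum(),np.round(np.median(w,0)),s["color"][m].mean(0).round())
print(read_time(),read_ee_pos())
E
```

```text
plate (array([606.28735352,  20.86608887]), (430.7513732910156, 211.66851806640625), np.float64(-1.533202100388848))
blank body (array([435.31854248, -86.46191406]), (102.21978759765625, 35.44002914428711), np.float64(-0.34359798120677)) rib (array([454.05551147, -94.47688293]), (34.15614700317383, 8.590348243713379), np.float64(0.013845912866862875))
1.543269180356503
[[  -0.      -0.952   -0.305   79.937]
 [   1.       0.      -0.      -1.641]
 [   0.      -0.305    0.952 -117.846]
 [   0.       0.       0.       1.   ]] [[325.1922621    0.         281.31663697]
 [  0.         325.1922621  210.18699719]
 [  0.           0.           1.        ]]
plate 0.84 [246. 101.] 15175 [617.   7.  13.] [213. 185. 136.]
centre_device 0.89 [239.  98.] 1489 [617.  14.  52.] [203. 198. 176.]
wide_device 0.71 [285.  99.] 2653 [611. -47.  54.] [206. 201. 179.]
wide_device 0.25 [333. 212.] 826 [468. -88.  46.] [174. 170. 152.]
sliding_device 0.88 [188. 102.] 1554 [624.  74.  49.] [194. 189. 169.]
blank 0.97 [297. 273.] 887 [383. -41.  45.] [ 52. 127. 117.]
blank 0.6 [354. 278.] 769 [ 354. -123.   44.] [50. 48. 46.]
blank 0.57 [332. 212.] 812 [468. -88.  46.] [174. 169. 151.]
end_clamp 0.92 [131. 114.] 515 [625. 163.  39.] [110. 107. 100.]
3.8583 [520.00345882 -30.22667206 329.93385569]
```

View pics/w1.png

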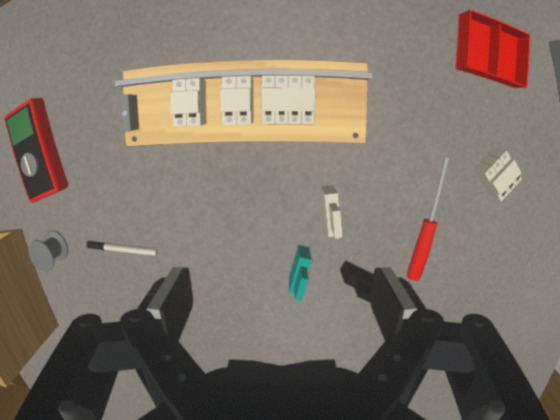

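```bash
cat > fit.py <<'E'
from h import *
def ribfit(W,c):
    m=(abs(W[...,0]-c[0])<70)&(abs(W[...,1]-c[1])<45)
    t=W[m&(W[...,2]>74)]; print("rib top z",np.median(t[:,2]),len(t),rect(t[:,:2]))
    t=W[m&(W[...,2]>38)&(W[...,2]<48)]; print("body top",len(t),rect(t[:,:2]))
def topfit(W,c,a,hx,hy,lo,hi):
    # points on tops, in rotated frame about c
    d=W[...,:2]-c; u=d@[np.cos(a),np.sin(a)]; v=d@[-np.sin(a),np.cos(a)]
    return u,v
E
python3 - <<'E'
from fit import *
for n in("top","w1"):
    if n=="top": s=dict(np.load("/tmp/top.npz"));W=world(s)
    else: W=np.load("/tmp/w1.npz")["W"]
    print(n); ribfit(W,(455,-92))
    z=W[...,2]; bx=(abs(W[...,0]-610)<110)&(abs(W[...,1]-20)<220)
    print("plate",rect(W[bx&(z>9)&(z<17)][:,:2]))
    # plate end/edge by robust: fence top z~38
    t=W[bx&(z>50)&(z<60)]; print("devtop z",np.median(t[:,2]))
    a=-0.1
    for a in(-0.08,-0.1,-0.12):
        v=t[:,:2]@[-np.sin(a),np.cos(a)]; h,e=np.histogram(v,np.arange(-180,60,2)); 
        print(a,[(int(e[i]),int(h[i])) for i in range(len(h)) if e[i]>-150 and h[i]>0][::1] if a==-.1 else '')
    f=W[bx&(z>34)&(z<41)&(W[...,0]>630)]; 
    vx,vy,x0,y0=cv2.fitLine(f[:,:2].astype(np.float32),cv2.DIST_HUBER,0,.01,.01).ravel(); print("fence angle",np.arctan2(-vx*np.sign(vy),abs(vy)),x0,y0,len(f))
E
```

```text
top
rib top z 80.4603373464549 52 (array([454.80545044, -94.4664917 ]), (32.656063079833984, 8.590348243713379), np.float64(0.01384591078626829))
body top 79 (array([432.71118164, -83.78894043]), (108.59585571289062, 38.42680358886719), np.float64(-0.40795007315522636))
plate (array([613.50793457,  30.45748901]), (392.60394287109375, 173.36488342285156), np.float64(-1.531880972751087))
devtop z 55.73643852662104
-0.08 
-0.1 [(-22, 2), (-20, 7), (-18, 14), (-16, 10), (-14, 10), (-12, 9), (-10, 6), (-8, 8), (-6, 9), (-4, 5), (-2, 8), (0, 9), (2, 9), (4, 8), (6, 10), (8, 7), (10, 10), (12, 8), (14, 10), (16, 10), (18, 10), (20, 8), (22, 11), (24, 7), (26, 10), (28, 9), (30, 10), (32, 9), (34, 11), (36, 9), (38, 7), (40, 8), (42, 7), (56, 7)]
-0.12 
fence angle -0.09891363 651.00885 10.605521 278
w1
rib top z 372.3563729640504 5422 (array([454.86868286, -77.85482788]), (145.559326171875, 41.69874572753906), np.float64(-0.14186193073661357))
body top 355 (array([435.55023193, -77.480896  ]), (112.31993865966797, 29.320371627807617), np.float64(-0.38631175614027846))
plate (array([618.20214844,  15.75918579]), (340.68597412109375, 110.86083221435547), np.float64(1.4667731214583473))
devtop z 57.11351033817709
-0.08 
-0.1 [(-18, 27), (-16, 35), (-14, 39), (-12, 58), (-10, 57), (-8, 36), (-6, 51), (-4, 48), (-2, 24), (0, 46), (2, 53), (4, 38), (6, 54), (8, 61), (10, 25), (12, 45), (14, 46), (16, 47), (18, 28), (20, 63), (22, 59), (24, 29), (26, 45), (28, 46), (30, 24), (32, 47), (34, 52), (36, 45), (38, 43), (40, 59), (42, 46), (44, 24), (46, 1)]
-0.12 
fence angle -0.102041684 652.48816 7.1191654 1676
```

```bash
cat > fit.py <<'E'
from h import *
def fr(xy,c,a): d=xy-np.asarray(c); return d@[np.cos(a),np.sin(a)],d@[-np.sin(a),np.cos(a)]
def fits(W):
    z=W[...,2]
    m=(abs(W[...,0]-455)<45)&(abs(W[...,1]+92)<35)
    t=W[m&(z>76)&(z<86)]; 
    if len(t)>5: print("rib top z",np.median(t[:,2]),len(t),rect(t[:,:2]))
    t=W[m&(z>38)&(z<50)]; 
    if len(t)>5: print("body top",len(t),rect(t[:,:2]))
    bx=(abs(W[...,0]-615)<110)&(abs(W[...,1]-18)<220)
    P=W[bx&(z>9)&(z<17)][:,:2]; c,wh,a=rect(P); a=(a if a>0 else a+np.pi)-np.pi/2; print("plate",c,wh,a)
    for lo,hi in((54,60),(43,60)):
        t=W[bx&(z>lo)&(z<hi)]; u,v=fr(t[:,:2],c,a); v=np.sort(v); g=np.where(np.diff(v)>7)[0]
        k=[0,*(g+1),len(v)]
        print(lo,[(round(v[i],1),round(v[j-1],1),j-i) for i,j in zip(k[:-1],k[1:])],"x",np.percentile(u,[1,99]).round(1))
    return c,a
E
python3 - <<'E'
from fit import *
fits(np.load("/tmp/w1.npz")["W"]); print('top');fits(world(dict(np.load("/tmp/top.npz"))))
E
```

```text
rib top z 80.11705444935775 240 (array([457.95046997, -91.18006134]), (35.61237716674805, 10.51504898071289), np.float64(0.04663869597498582))
body top 278 (array([458.01428223, -91.07384491]), (59.71485137939453, 17.207612991333008), np.float64(0.008728641550194594))
plate [618.20214844  15.75918579] (340.68597412109375, 110.86083221435547) -0.1040232053365493
54 [(np.float64(-95.2), np.float64(-31.2), np.int64(1334)), (np.float64(-18.0), np.float64(18.1), np.int64(734)), (np.float64(45.0), np.float64(82.4), np.int64(685))] x [-19.   13.3]
43 [(np.float64(-95.2), np.float64(-30.4), np.int64(2593)), (np.float64(-18.6), np.float64(18.1), np.int64(1452)), (np.float64(44.8), np.float64(82.4), np.int64(1383)), (np.float64(144.6), np.float64(156.8), np.int64(63))] x [-29.4  29.7]
top
rib top z 80.78493228401054 49 (array([454.80545044, -94.4664917 ]), (32.656063079833984, 8.590348243713379), np.float64(0.01384591078626829))
body top 81 (array([455.65966797, -93.59899139]), (58.35698699951172, 16.71449089050293), np.float64(0.021731280062343483))
plate [613.50793457  30.45748901] (392.60394287109375, 173.36488342285156) 0.038915354043809636
54 [(np.float64(-110.6), np.float64(-46.7), np.int64(191)), (np.float64(-36.1), np.float64(0.2), np.int64(107)), (np.float64(27.6), np.float64(63.9), np.int64(105))] x [-29.   23.8]
43 [(np.float64(-159.9), np.float64(-159.9), np.int64(1)), (np.float64(-115.0), np.float64(-43.9), np.int64(445)), (np.float64(-36.6), np.float64(3.2), np.int64(248)), (np.float64(24.8), np.float64(72.6), np.int64(254)), (np.float64(95.2), np.float64(95.2), np.int64(1)), (np.float64(103.6), np.float64(103.6), np.int64(1)), (np.float64(126.0), np.float64(142.5), np.int64(35))] x [-38.1  41.4]
```

Run:
```python
from fit import *
bot.move_ptp([458,-91.1,190],q(0.02)); print(read_time())
s,W=look("w2"); z=W[...,2]; m=(abs(W[...,0]-455)<45)&(abs(W[...,1]+92)<30)
t=W[m&(z>76)&(z<86)]; print("rib",np.median(t[:,2]),len(t),rect(t[:,:2]))
t=W[m&(z>38)&(z<50)]; print("body",len(t),rect(t[:,:2]))
print(read_ee_pos(),read_contact_force())
```

```text
4.5583
rib 80.26531666641208 624 (array([457.65350342, -91.68193054]), (36.096561431884766, 9.784955024719238), np.float64(0.027379848895590753))
body 727 (array([457.53369141, -91.58872223]), (60.548885345458984, 17.5286808013916), np.float64(0.03714885432562487))
[460.44994641 -90.39249538 191.46940233] [ 0.2603395  -0.60350106 -0.23623993]
```

View pics/w2.png

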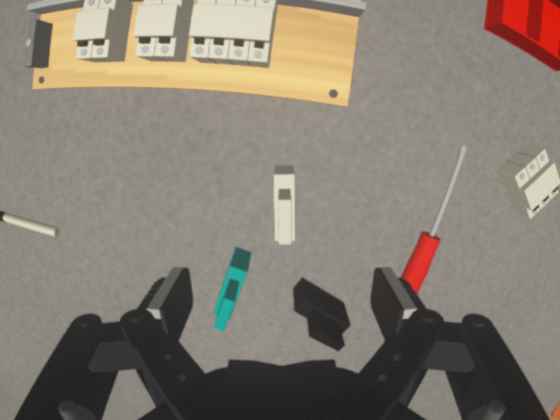

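Run:
```python
from fit import *
a=0.033
bot.move_straight([457.7,-91.5,190],q(a),vel=150); 
print(bot.move_straight([457.7,-91.5,83],vel=120,guard=8)); bot.pause(.15)
print(read_ee_pos()); hand.grip(0.0); print(read_opening(),read_finger_force(),read_ee_pos(),read_time())
bot.move_straight([457.7,-91.5,175],vel=120); print(read_opening(),read_contact_force())
c=np.array([618.2,15.76]);b=-0.104; ex=np.array([np.cos(b),np.sin(b)]);ey=np.array([-np.sin(b),np.cos(b)])
p=c+ex*-85+ey*31.7
bot.move_ptp([*p,175],q(b)); bot.pause(.2)
s,W=look("w3"); fits(W); print(read_ee_pos(),read_opening(),read_time(),p)
```

```text
False
[458.18724849 -91.61147067  83.6826313 ]
0.10334176212188732 58.54689002037048 [457.79792173 -91.43767403  83.0664907 ] 6.7333
0.10569320117489714 [-0.79333746 -0.18179695 -0.74083524]
plate [618.11199951  15.69664001] (340.5094299316406, 110.65617370605469) -0.1069114035387404
54 [(np.float64(-95.0), np.float64(-30.3), np.int64(3094)), (np.float64(-18.2), np.float64(18.4), np.int64(2028)), (np.float64(45.5), np.float64(81.7), np.int64(2018))] x [-18.2  13.7]
43 [(np.float64(-95.0), np.float64(-30.2), np.int64(5938)), (np.float64(-18.2), np.float64(18.5), np.int64(3854)), (np.float64(45.3), np.float64(82.0), np.int64(3834)), (np.float64(145.3), np.float64(157.8), np.int64(152))] x [-29.2  29.3]
[536.63479488  54.42783513 174.86684343] 0.10106947280001462 8.6083 [536.95012601  56.11279391]
```

View pics/w3.png

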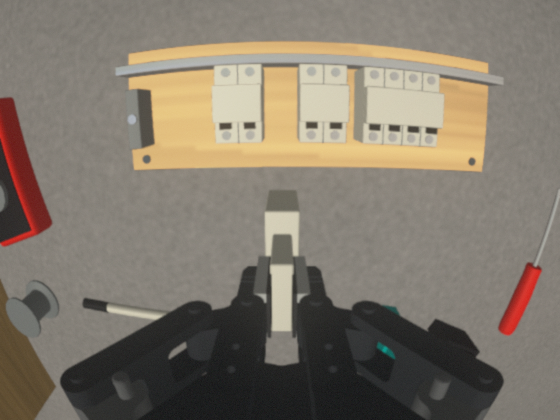

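Run:
```python
from fit import *
d=np.load("/tmp/w3.npz"); T=(d["W"]-d["p"])@d["R"]
m=(abs(T[...,1])<14)&(abs(T[...,0])<45)
for lo,hi in((34,42),(-2,6),(45,85)):
    t=T[m&(T[...,2]>lo)&(T[...,2]<hi)]; print(lo,len(t),np.percentile(t,[1,50,99],axis=0).round(1))
t=T[m&(T[...,2]>50)&(T[...,0]>20)]; A=np.c_[t[:,2],t[:,1],np.ones(len(t))]; print(np.linalg.lstsq(A,t[:,0],rcond=None)[0])
print(read_ee_pos(),read_time(),rotm().round(4))
```

```text
34 1221 [[  5.4 -10.2  34.7]
 [ 21.5  -1.3  37.8]
 [ 29.8   7.5  41.3]]
-2 1874 [[-17.1 -12.4  -1.7]
 [  7.6  -1.4   2.8]
 [ 18.1  13.1   5.7]]
45 537 [[ 29.  -10.   45.2]
 [ 29.6  -1.3  60.9]
 [ 30.    7.4  81.9]]
[2.43612140e-02 2.81801343e-02 2.87185778e+01]
[536.63479488  54.42783513 174.86684343] 8.6083 [[ 9.943e-01 -1.065e-01 -6.000e-04]
 [-1.065e-01 -9.943e-01 -8.000e-04]
 [-5.000e-04  9.000e-04 -1.000e+00]]
```

```bash
cat >> fit.py <<'E'
C=np.array([618.15,15.73]);B=-0.105; EX=np.array([np.cos(B),np.sin(B)]);EY=np.array([-np.sin(B),np.cos(B)])
def pw(x,y,z): return np.array([*(C+EX*x+EY*y),z])
def pl(): p=np.array(read_ee_pos()); u,v=fr(p[:2],C,B); return np.round([u,v,p[2]],2)
E
python3 - <<'E'
from fit import *
t=np.array([-0.3,30.5])
bot.move_straight(pw(*t,168),q(B),vel=120); bot.pause(.4); e=pl(); print(e,read_time())
k=t-(e[:2]-t)
bot.move_straight(pw(*k,168),vel=30); bot.pause(.3); e=pl(); print(e,read_contact_force(),read_time())
print(bot.move_straight(pw(*k,110),vel=60,guard=8),pl(),read_contact_force())
s,W=look("w4");print(read_time())
E
```

```text
[ -0.44  30.53 168.17] 9.8667
[-1.5000e-01  3.0470e+01  1.6799e+02] [-0.08036289 -0.23152838 -1.20488266] 10.4167
False [  0.23  30.6  110.46] [ 0.0476608  -0.32324152 -0.23552995]
11.5833
```

View pics/w4.png

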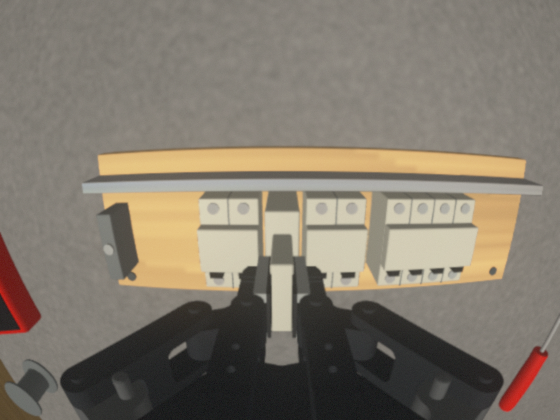

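The blank is in the gap, clear on both sides: devices at columns 262 and 303, blank at 266–300. I'll lower it to the plate, let go and retreat.

Run:
```python
from fit import *
k=[-0.2,30.5]
print(bot.move_straight(pw(*k,93.5),vel=30,guard=5),pl(),read_contact_force(),read_time())
bot.pause(.2); print(pl(),read_contact_force())
hand.grip(0.35); print(read_opening(),read_time())
bot.move_straight(pw(*k,200),vel=120); 
bot.move_straight(pw(-45,60,230),vel=150); bot.pause(.3)
s,W=look("w5"); fits(W); print(pl(),read_time())
u,v=fr(W[...,:2],C,B);z=W[...,2]; m=(abs(u)<45)&(v>10)&(v<55)&(z>87)&(z<97); t=np.c_[u[m],v[m]]; print("rib",len(t),np.median(z[m]),rect(t))
```

```text
True [-0.43 30.41 95.13] [-0.14277458 -0.50993395  4.13880693] 12.0833
[-0.46 30.4  95.1 ] [-0.08381868 -0.56724927  5.24176924]
0.3476817382487388 12.6167
plate [618.42907715  15.88642883] (340.8104553222656, 110.73706817626953) -0.1071032842952806
54 [(np.float64(-95.3), np.float64(-30.4), np.int64(1943)), (np.float64(-18.0), np.float64(81.5), np.int64(3220))] x [-28.4  26.1]
43 [(np.float64(-95.3), np.float64(-30.4), np.int64(3804)), (np.float64(-18.5), np.float64(81.9), np.int64(5692)), (np.float64(146.2), np.float64(157.1), np.int64(118))] x [-29.5  29.2]
[-44.75  59.43 229.52] 14.5583
rib 568 92.15141889112162 (array([-0.59185028, 32.12178802]), (35.57143020629883, 10.34502124786377), np.float64(-0.018231201874355563))
```

View pics/w5.png

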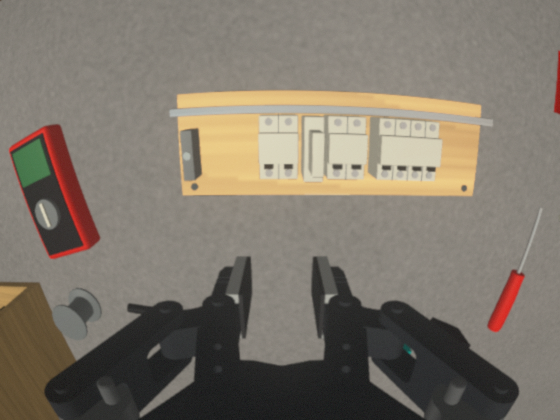

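Run:
```python
from fit import *
hand.grip(0.0)
bot.move_ptp(pw(0,113,150),q(B)); 
print(bot.move_straight(pw(0,113,51),vel=120,guard=8)); bot.pause(.3); print(pl(),read_contact_force(),read_time())
print(bot.move_straight(pw(0,97,51),vel=40,guard=6),pl(),read_contact_force(),read_time())
print(bot.move_straight(pw(0,80,51),vel=15,guard=8),pl(),read_contact_force(),read_time())
bot.pause(.3); print(pl(),read_contact_force())
s,W=look("w6");fits(W)
```

```text
False
[  0.29 113.1   51.57] [ 1.886459   -0.06647558  0.44178385] 16.725
False [6.000e-02 9.668e+01 5.100e+01] [ 0.00695256 -0.82613168 -0.01403785] 17.275
False [-5.000e-02  8.418e+01  5.113e+01] [ 0.51486402  6.8739227  -2.84582079] 18.5583
[-8.000e-02  8.421e+01  5.109e+01] [ 1.13507923  7.14638051 -1.99062094]
plate [622.23876953  51.21594238] (268.83099365234375, 110.05696105957031) -0.10380376086272669
54 [(np.float64(-111.1), np.float64(-65.3), np.int64(2373)), (np.float64(-53.8), np.float64(63.6), np.int64(6799))] x [-17.7  28.6]
43 [(np.float64(-128.1), np.float64(-65.1), np.int64(5583)), (np.float64(-53.8), np.float64(63.9), np.int64(14331)), (np.float64(110.5), np.float64(121.8), np.int64(272))] x [-27.9  29.9]
```

View pics/w6.png

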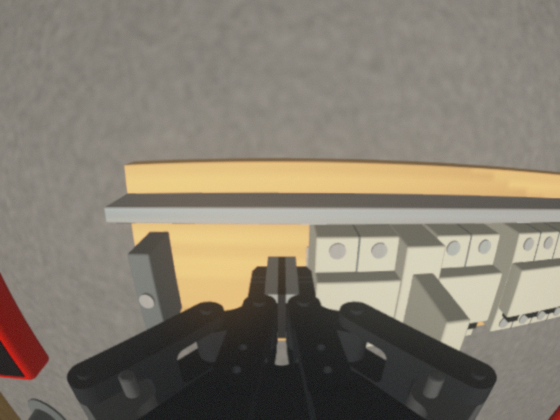

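The row looks closed and the arm has stalled at 7 N. I'll raise the push to about 14 N and check flushness from the depth.

Run:
```python
from fit import *
print(bot.move_straight(pw(0,75.5,51),vel=15,guard=14),pl(),read_contact_force(),read_time())
bot.pause(.4); print(pl(),read_contact_force())
s,W=look("w7"); u,v=fr(W[...,:2],C,B);z=W[...,2]
def ex(n,m): print(n,m.sum(),np.percentile(v[m],[0.5,99.5]).round(1),np.percentile(u[m],[1,99]).round(1))
ex("back low tops z48",(abs(z-48)<2.5)&(u>15)&(u<29)&(v>-25)&(v<72))
m=(abs(z-48)<2.5)&(u>15)&(u<29)&(v>-40)&(v<90); h,e=np.histogram(v[m],np.arange(-40,90,2)); print(list(zip(e.astype(int).tolist(),h.tolist())))
m=(abs(z-57)<2.5)&(u>-30)&(u<30)&(v>-20)&(v<34); ex("blank/centre top57 back",m&(u>18))
m=(abs(z-92)<3)&(abs(u)<40)&(v>0)&(v<60); print("rib",m.sum(),rect(np.c_[u[m],v[m]]))
cv2.imwrite("pics/w7c.png",cv2.resize(s["color"][200:380,280:520,::-1],(768,576)))
```

```text
False [-0.1  84.08 51.22] [ 1.50300221 12.36810446 -4.01022896] 19.3583
[-0.12 84.08 51.23] [ 1.90704685 13.04986357 -3.93288594]
back low tops z48 4060 [-16.9  71.8] [15.1 28.9]
[(-40, 69), (-38, 64), (-36, 84), (-34, 68), (-32, 126), (-30, 3), (-28, 0), (-26, 0), (-24, 0), (-22, 0), (-20, 1), (-18, 51), (-16, 89), (-14, 69), (-12, 81), (-10, 86), (-8, 99), (-6, 95), (-4, 94), (-2, 94), (0, 100), (2, 101), (4, 90), (6, 87), (8, 107), (10, 109), (12, 81), (14, 23), (16, 11), (18, 1), (20, 4), (22, 6), (24, 8), (26, 6), (28, 7), (30, 2), (32, 8), (34, 49), (36, 137), (38, 126), (40, 125), (42, 124), (44, 135), (46, 131), (48, 149), (50, 133), (52, 134), (54, 137), (56, 141), (58, 141), (60, 143), (62, 143), (64, 147), (66, 151), (68, 146), (70, 158), (72, 15), (74, 0), (76, 0), (78, 0), (80, 0), (82, 0), (84, 0), (86, 0)]
blank/centre top57 back 903 [18.3 33.9] [18.1 29.6]
rib 1705 (array([ 5.25478268, 40.19419098]), (38.26340103149414, 22.81024932861328), np.float64(-1.4387603785714829))
```

View pics/w7c.png

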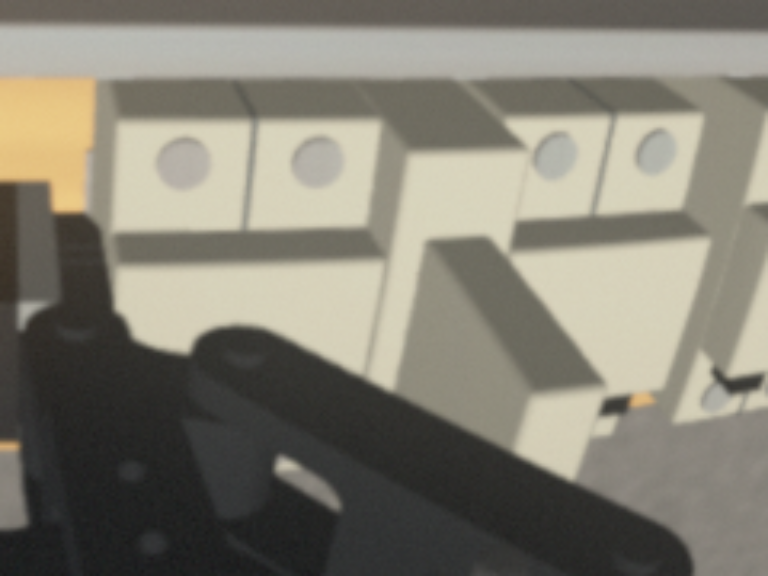

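Sliding device spans plate y 36 to 72.3 and the blank 18 to 36, so the row is flush, and the push holds steady at 13 N. The last check is that the gripper's linkage clears the rib.

Run:
```python
from fit import *
d=np.load("/tmp/w7.npz"); W=d["W"]; col=d["color"].astype(int).sum(-1); u,v=fr(W[...,:2],C,B);z=W[...,2]
m=(col<200)&(v<84)&(v>20)&(abs(u)<60)&(z>60)
for lo in range(60,200,15):
    k=m&(z>=lo)&(z<lo+15)
    if k.sum()>10: print(lo,k.sum(),"v",np.percentile(v[k],[1,50]).round(1),"u",np.percentile(u[k],[1,99]).round(1))
print(read_contact_force(),read_time())
```

```text
60 705 v [56.1 77.2] u [-4.6 15.8]
75 3601 v [45.1 59.7] u [-6.5 15.6]
90 4828 v [33.3 50.3] u [-6.7 19.5]
105 7088 v [25.6 48.1] u [ 5.  21.1]
120 2614 v [30.6 69.4] u [ 5.6 22.5]
[ 2.47907492 11.70368373 -3.44740825] 19.8083
```

```bash
python3 -c "
from h import *
print(job.job_done())"
```

```text
the job is handed in; nothing more can be done
None
```

The white blank stands on the plate in the wide gap, flush between the centre device and the loose end device, which the arm still holds pressed with about 12 N, clear of the blank; handed in at about 20 s.

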